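Latch the specimen chamber and hold the beam shutter half open

TASK

On the X-ray bench, first swing the specimen chamber's latch bar shut until it is fully home in its catch. Only then push the source head's spring-loaded shutter open to half travel, where its pointer meets the long middle mark of the scale, never letting it go past three quarters open, and finish still holding it there against its spring. Keep the chamber latched and leave the other things lying around where they are.

Things in the scene. Friction and masses are not known exactly. Their poses are not given: they have to be found in the camera images.
- bench: Fixed bench: rail 100 x 460 x 20 mm along its own y; at local y -120 mm a grey source head (140 x 110 mm, top 90 mm above the work surface) with the shutter on top. Origin: centre of the rail's underside, on the work surface; z up; turned up to 0.35 rad. The shutter slides along its +x. At local x 59 to 69 mm on the head is an 18 mm high end block; a spring barrel (radius 7 mm) runs on 75 mm.
- shutter (a joint): Shutter opening in m: 0 shut (its spring returns it there), 0.030 half, 0.060 fully open; grows as the tab moves along the bench's +x. The spring pushes back with 3 N at 0, 7.5 N at half, 12 N fully open. A black pointer on the carriage runs along a white scale with black marks at 0, 15, 30, 45 and 60 mm of opening; the one at 30 mm is twice as long.
- shutter_grip (a point): Point on the centre line of the shutter's upright aluminium tab, 17 mm below its top, 128 mm above the work surface. The tab is 12 mm thick along the bench's x, 30 mm wide along its y, and stands 43 mm out of a flat steel carriage (36 x 42 mm, its top 12 mm above the head, so 26 mm below this point). Axes as the bench's.
- chamber: Fixed grey specimen chamber 150 x 120 x 70 mm (x, y, z) on the rail, square to the bench, 70 to 125 mm along the bench's +y. Origin: centre of its underside, 20 mm above the work surface (its top is at 90 mm). The catch, a dark C-shaped bracket 18 mm high and open to +y, stands on top at local x -64 to -48 mm, y -16 to +14 mm.
- latch (a joint): Latch bar angle in rad: 0 fully home in the catch (bar along the chamber's -x, at a stop), growing as the bar swings open towards the chamber's +y (clockwise from above); 1.57 = along +y; at most 1.75. It starts 0.9 to 1.6 open. It swings level about an upright pivot and stays where it is left (friction about 0.8 N at the knob).
- latch_knob (a point): Point on the axis of the upright round black knob of the latch bar, 125 mm above the work surface, 19 mm below the knob's top. Knob radius 8 mm; it stands 41 mm out of the bar. It is 53 mm from the pivot's axis. The bar is 13 mm wide, 6 mm thick, its underside 97 mm above the work surface, its tip 88 mm from the pivot.
- latch_pivot (a point): Point on the latch's upright pivot axis, 125 mm above the work surface, at local x = +30 mm, y = 0 of the chamber. The axes are the chamber's. The pivot hub itself is only 16 mm high over the chamber's top.
- jar: Bystander: closed sample jar, radius 27 mm, 75 mm high, to the robot's left of the bench. Origin under its centre.
- holder: Bystander: brass specimen holder, disc of radius 24 mm, 22 mm high, to the robot's right of the bench. Origin under its centre.
- driver: Bystander: screwdriver lying beyond the bench.
- tray: Bystander: open white tray 80 x 110 x 30 mm beyond the bench. Origin under its centre.

How it is judged:
On the way, in this order (a step that is already met when the one before it is completed fails the run):
1. the latch bar is fully home in its catch (value of joint latch below 0.08 rad and value of joint shutter below 0.01 m), for 0.2 s.
2. the shutter is pushed to half travel (value of joint shutter between 0.025 and 0.035 m and value of joint latch below 0.08 rad), for 0.2 s.
At the end, for the whole second after the job is handed in: The robot holds the shutter (contact over 2 N) at 30 mm of its 60 mm travel, within 5 mm, at rest (under 10 mm/s), while the latch bar is home in its catch (within 0.08 rad) (all of step 2 and velocity of joint shutter between -0.01 and 0.01 m/s and contact force between any of the fingers, the arm and shutter above 2 N); the arm keeps its last pose, push and grip.
It fails at once if the shutter is opened (over 10 mm) while the latch is not home (value of joint shutter above 0.01 m and value of joint latch above 0.15 rad).
It fails at once if the shutter goes past three quarters open (value of joint shutter above 0.046 m).
It fails at once if a bystander is moved by more than 20 mm (distance of any of jar, holder, driver, tray from where it was at the start of the episode above 0.02 m).
It also fails if it takes over 48 s, if anything falls off the work surface, if the arm or the gripper's body presses on something with over 40 N, if the wrist force passes 120 N, or if a joint passes its speed limit or range.

ROBOT

A 6-joint arm with a two-finger parallel gripper is mounted at the origin on the work surface. World frame = base frame: x ahead of the robot, y to its left, z up, the work surface at z = 0. Lengths are in m, angles in rad, forces in N, time in s.
With the tool pointing down it reaches from about 0.35 to 0.85 m from the base axis. Payload 8.1 kg.
Tool frame: the origin (TCP) lies midway between the tips of the shut fingers; the grasp point (between the pads) lies 19 mm behind it; z points along the fingers, y is the direction in which the jaws open and shut (so a half turn about z gives the same grasp; the last joint's range is limited). The gripper opens to 93 mm and grips with 3 to 60 N. Pads are 15 mm wide; open, the fingers measure 128 mm over their backs; the gripper's body (75 mm by 188 mm) begins 65 mm behind the grasp point.
Start: joints at [-1.39, 0.13, 1.488, -0, 1.523, -0.085], TCP at [0.158, -0.579, 0.219] pointing down, gripper open.
Joint ranges: [-2.96, 2.96], [-0.89, 2.26], [0.02, 2.5], [-1.34, 4.48], [0, 2.73], [-2.66, 2.66]. Speed limits (rad/s): [2.39, 2.39, 2.79, 3.14, 3.14, 3.14].

INTERFACE

Orientations are given as a rotation vector (axis times angle).
In Python, from rig import read_state, grab_frame, close_job gives the robot as it stands. The module is installed in compiled form; this text tells all that it offers.
- The arm moves only by the tool apply_moves, never from a script. Its argument "series" is one flat list of numbers, 5 for each row, row after row: the finger opening in m, from 0 to 0.093, then the shift along the tool's x, y, z in m, then the turn about the tool's z in rad. A call has 1 to 12 rows; each row shifts and turns the commanded pose from where the row before left it, along the tool's axes as they then stand; what a row does not reach is not made up. A row lasts 1/10 s, in which the tool goes at most 50 mm and 8.59 degrees, less where a joint would pass 70% of its speed; a pose out of reach is approached as far as the arm can. A call is refused whole if a number of a shift passes 0.05 or a number of a turn 0.15, either way. A call with a gripper value outside its range is refused whole. The fingers move at their own pace and stop on an object; "force" is the grip in N (left out, the last holds). Time passes only in rows, so rows that do not move let the fingers close. It gives the time, the measured TCP pose, the force and the opening at its end, in the units of the state.
- read_state(): the state, without advancing time (a new reading comes with each control period).
- grab_frame(name): name is "scene" or "side" or "wrist"; returns a dict with "color" (384x512x3 uint8, red, green, blue), "K" (3x3 intrinsics, pixels), "extrinsics" (4x4, takes a point from world to camera coordinates). Camera axes: x right, y down, z forward; pixel columns grow to the right and rows downward; lengths in m; the calibration is good to about 2 mm. The wrist camera is an equidistant fisheye: a pixel r from the principal point sees the ray r / f radians off the axis. A picture is of the moment at which its call begins. There is no depth.
- close_job(): hands the job in, once; it reports no verdict.
The state is a dict: "clock": time; "joints": joint angles; "joint_vel": joint speeds; "joint_torque": joint torques, N m; "eef_pos": TCP position; "orientation": TCP orientation; "wrist_force": force on the tool from outside, world axes, zero at the start; "wrist_torque": the same for the moment, N m; "finger_gap": finger opening in m.
Only numpy, scipy, OpenCV 4.12 (cv2) and the standard library are available. Lean on these libraries where they do the work, as an engineer would, in place of code of your own. Each camera call takes 0.05 s, during which the arm holds its last target. There are 200 camera calls.

## Working session

There is one attempt and no reset: what is moved stays moved. The work goes in short steps, Python scripts to look and compute and a tool call to move; the robot and the scene stay as the last step left them, time stands still between calls to the robot, and variables do not carry over. Pictures are saved under pics/ and viewed, about 8 in all and at most 12, crops included, and the job is handed in when it is done.

Besides the shell and the picture viewer there is one more tool, called as a command line: name --argument value ..., lists and objects as JSON in quotes. apply_moves: Moves the arm, as the interface text tells. Its arguments: {"type":"object","properties":{"series":{"type":"array","items":{"type":"number"}},"force":{"type":"number"}},"required":["series"]}

```bash
mkdir -p pics
python3 - <<'E'
from rig import *
import cv2,numpy as np
s=read_state();print({k:np.round(v,3) for k,v in s.items()})
for n in("scene","side"):
    f=grab_frame(n);np.savez(n+"0.npz",**f);print(n,f["K"].tolist(),np.round(f["extrinsics"],4).tolist())
    cv2.imwrite(f"pics/{n}0.png",cv2.resize(f["color"][...,::-1],(800,600),interpolation=cv2.INTER_CUBIC))
E
```

```text
{'clock': np.float64(0.0), 'joints': array([-1.39 ,  0.131,  1.489,  0.   ,  1.523, -0.085]), 'joint_vel': array([-0.002,  0.001, -0.   ,  0.   ,  0.   , -0.001]), 'joint_torque': array([ 0.0000e+00, -5.5984e+01, -4.9176e+01,  7.7000e-02,  3.6000e-02,
       -0.0000e+00]), 'eef_pos': array([ 0.158, -0.578,  0.218]), 'orientation': array([-3.112, -0.416,  0.   ]), 'wrist_force': array([-0.2  ,  0.782,  0.335]), 'wrist_torque': array([-0.006,  0.022, -0.083]), 'finger_gap': np.float64(0.093)}
scene [[443.5120656255788, 0.0, 262.94271477155996], [0.0, 443.5120656255788, 200.3787679388226], [0.0, 0.0, 1.0]] [[-0.8773, 0.4795, -0.0199, 0.5346], [0.3375, 0.5871, -0.7358, -0.1377], [-0.3412, -0.6523, -0.6769, 1.7523], [0.0, 0.0, 0.0, 1.0]]
side [[447.0906224971962, 0.0, 253.01774588896194], [0.0, 447.0906224971962, 189.3660688598642], [0.0, 0.0, 1.0]] [[0.9993, -0.0336, 0.0162, -0.6073], [-0.0048, -0.547, -0.8371, 0.0994], [0.037, 0.8365, -0.5467, 1.4041], [0.0, 0.0, 0.0, 1.0]]
```

View pics/scene0.png

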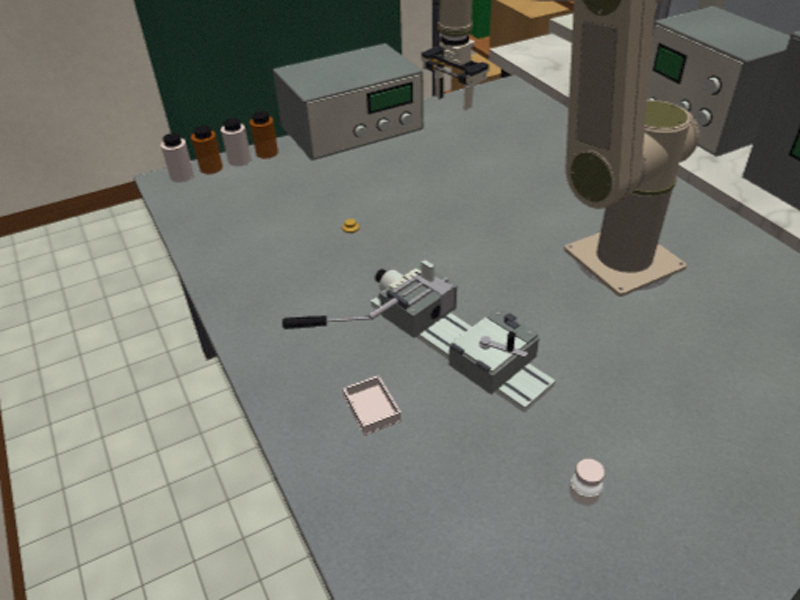

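View pics/side0.png

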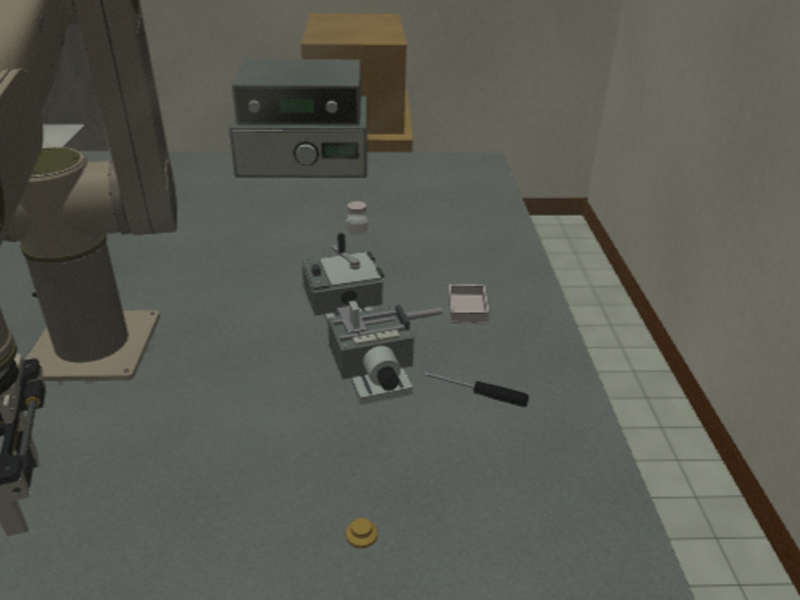

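The scene picture shows the bench around (460,330): source head at (415,300), chamber at (493,350), knob at (511,342). The side picture shows the tab at (354,315) and the knob at (341,243). Next I enlarge both.

Run:
```python
import cv2,numpy as np
for n,(u,v) in dict(scene=(232,160),side=(185,142)).items():
    c=np.load(n+"0.npz")["color"][v:v+(100 if n=="scene" else 118),u:u+130,::-1]
    k=6 if n=="scene" else 5
    c=cv2.resize(c,None,fx=k,fy=k,interpolation=cv2.INTER_CUBIC)
    c=cv2.convertScaleAbs(c,alpha=1.4)
    for i in range(0,130,10):
        cv2.putText(c,str(u+i),(i*k,9),0,.33,(0,255,255),1);cv2.line(c,(i*k,10),(i*k,16),(0,255,255),1)
        cv2.putText(c,str(v+i),(0,i*k+4),0,.33,(0,255,255),1)
    cv2.imwrite(f"pics/{n}c.png",c)
```

```text
(no output)
```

View pics/scenec.png

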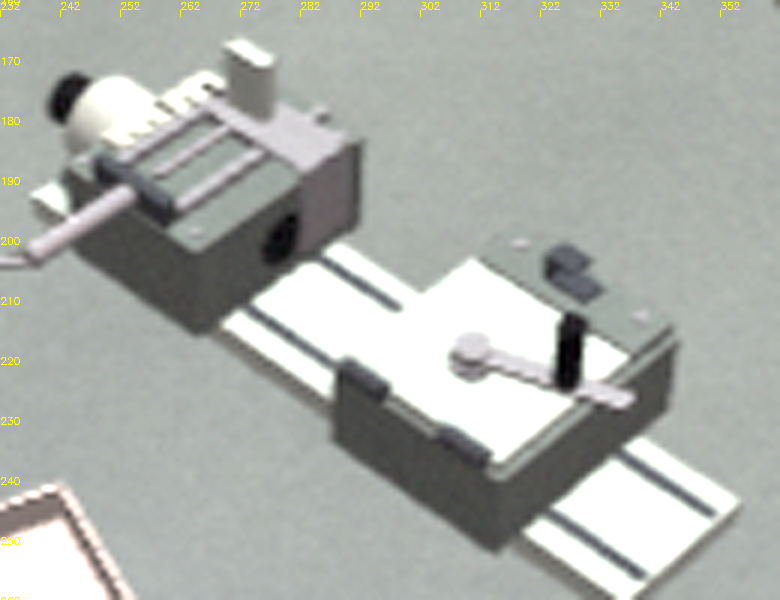

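View pics/sidec.png

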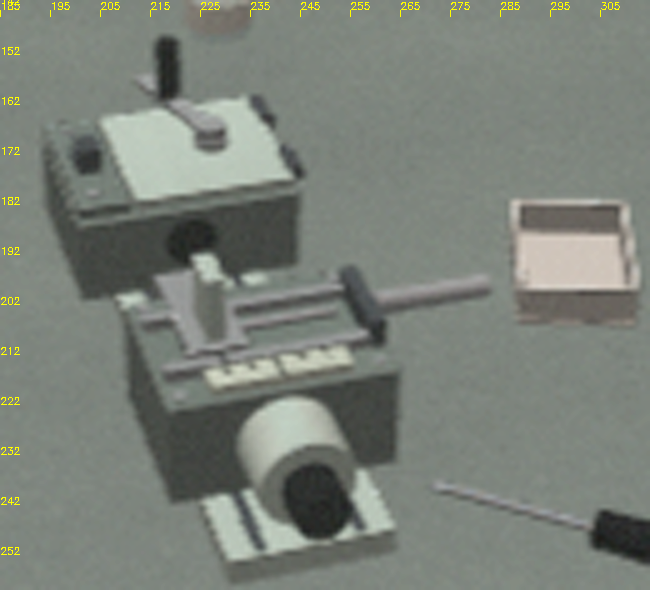

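```bash
cat > fit.py <<'E'
import numpy as np
from scipy.optimize import least_squares
cam={n:np.load(n+"0.npz") for n in("scene","side")}
def proj(n,p):
    f=cam[n];c=f["extrinsics"][:3,:3]@p+f["extrinsics"][:3,3];c=f["K"]@c;return c[:2]/c[2]
def W(P,l):
    c,s=np.cos(P[2]),np.sin(P[2]);return np.array([P[0]+c*l[0]-s*l[1],P[1]+s*l[0]+c*l[1],l[2]])
def pts(P):
    cy,q,sx=P[3:6]
    return dict(knob=(.03-.053*np.cos(q),cy+.053*np.sin(q),.144),hub=(.03,cy,.106),tab=(sx,-.12,.145),
      r1=(-.05,.23,.02),r2=(.05,.23,.02),r3=(.05,-.23,.02),c1=(.075,cy+.06,.09),c2=(-.075,cy+.06,.09),c3=(.075,cy-.06,.09),c4=(-.075,cy-.06,.09),
      h1=(.07,-.065,.09),h2=(-.07,-.065,.09),h3=(.07,-.175,.09),h4=(-.07,-.175,.09))
obs=dict(scene=dict(knob=(572,316),hub=(472,345),tab=(249,52),r1=(740,500),r2=(625,600),c1=(497,478),c2=(677,345),h1=(193,250),h2=(362,143)),
 side=dict(knob=(168,40),hub=(210,127),tab=(206,263),r3=(395,538),h3=(400,365),h4=(170,410),c3=(300,185),c4=(82,215),c2=(43,130)))
off=dict(scene=(232,160,6),side=(185,142,5))
def res(P,raw=False):
    r=[];p=pts(P)
    for i,n in enumerate(obs):
        for k,(u,v) in obs[n].items():
            o=off[n];e=proj(n,W(P,p[k]))-np.array([o[0]+u/o[2],o[1]+v/o[2]])+P[6+2*i:8+2*i]
            r.append((n,k,e.round(1))) if raw else r.extend(e)
    return r if raw else np.r_[r,P[6:]]
s=least_squares(res,[.55,0,0,.1,1.2,-.03,0,0,0,0],loss="soft_l1")
P=s.x
if __name__=="__main__":
    print(P.round(4))
    for r in res(P,1):print(*r)
    p=pts(P)
    for k in("knob","hub","tab"):print(k,W(P,p[k]).round(4))
E
python3 fit.py
```

```text
[ 0.5231  0.0518  0.2758  0.1012  1.2073 -0.0314  0.2385  0.1465  0.3178
  0.8668]
scene knob [-0.3  0.9]
scene hub [-0.6  0. ]
scene tab [ 0.2 -0. ]
scene r1 [-0.   0.4]
scene r2 [-0.4  0.9]
scene c1 [ 0.1 -1.3]
scene c2 [ 0.5 -3.7]
scene h1 [-0.   0.7]
scene h2 [ 0.4 -1. ]
side knob [-0.6  0.9]
side hub [ 0.4 -0.5]
side tab [0.2 0.8]
side r3 [ 0.3 -2.1]
side h3 [0.4 0.8]
side h4 [-0.5  0.2]
side c3 [ 0.4 -0.9]
side c4 [-0.8 -0.1]
side c2 [-0.4 -1.2]
knob [0.4928 0.1999 0.144 ]
hub [0.5244 0.1574 0.106 ]
tab [ 0.5256 -0.0722  0.145 ]
```

apply_moves --series '[0.05, 0.0377, -0.0275, 0, 0, 0.05, 0.0377, -0.0275, 0, 0, 0.05, 0.0377, -0.0275, 0, 0, 0.05, 0.0377, -0.0275, 0, 0, 0.05, 0.0377, -0.0275, 0, 0, 0.05, 0.0377, -0.0275, 0, 0, 0.05, 0.0377, -0.0275, 0, 0, 0.05, 0.0377, -0.0275, 0, 0, 0.05, 0.0377, -0.0275, 0, 0]'

```text
clock: 1.0
eef_pos: [0.4207, -0.2492, 0.2184]
orientation: [-3.114, -0.416, 0.0]
wrist_force: [1.2, -1.1, -0.4]
finger_gap: 0.0502
```

apply_moves --series '[0.05, 0.0189, -0.0415, 0, 0, 0.05, 0.0189, -0.0415, 0, 0, 0.05, 0.0189, -0.0415, 0, 0, 0.05, 0.0189, -0.0415, 0, 0, 0.05, 0.0189, -0.0415, 0, 0, 0.05, 0.0189, -0.0415, 0, 0, 0.05, 0.0189, -0.0415, 0, 0, 0.05, 0.0189, -0.0415, 0, 0, 0.05, 0.0189, -0.0415, 0, 0, 0.05, 0.0189, -0.0415, 0, 0]'

```text
clock: 2.0
eef_pos: [0.4931, 0.201, 0.2183]
orientation: [3.114, 0.416, -0.001]
wrist_force: [0.4, -0.5, 0.8]
finger_gap: 0.0498
```

apply_moves --series '[0.05, 0, 0, 0, -0.15, 0.05, 0, 0, 0, -0.15, 0.05, 0, 0, 0, -0.15, 0.05, 0, 0, 0, -0.15, 0.05, 0, 0, 0, -0.15, 0.05, 0, 0, 0, -0.15, 0.05, 0, 0, 0, -0.15, 0.05, 0, 0, 0, -0.15, 0.05, 0, 0, 0, -0.15, 0.05, 0, 0, 0, -0.15, 0.05, 0, 0, 0, -0.15, 0.05, 0, 0, 0, -0.15]'

```text
clock: 3.2
eef_pos: [0.493, 0.199, 0.2181]
orientation: [-1.601, -2.702, 0.001]
wrist_force: [0.8, -0.7, 0.4]
finger_gap: 0.0503
```

apply_moves --series '[0.05, 0, 0, 0, -0.145, 0.05, 0, 0, 0, 0, 0.05, 0, 0, 0, 0]'

```text
clock: 3.5
eef_pos: [0.4931, 0.199, 0.2183]
orientation: [-1.416, -2.804, 0.001]
wrist_force: [-0.4, 0.7, -0.1]
finger_gap: 0.0499
```

Run:
```python
from rig import *
import cv2,numpy as np
a=grab_frame("wrist")["color"][...,::-1];b=grab_frame("side")["color"][130:250,170:300,::-1]
a=cv2.resize(a,(480,360));b=cv2.resize(b,(320,295),interpolation=cv2.INTER_CUBIC)
c=np.zeros((360,800,3),np.uint8);c[:,:480]=a;c[:295,480:]=b;cv2.imwrite("pics/w1.png",c)
```

```text
(no output)
```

View pics/w1.png

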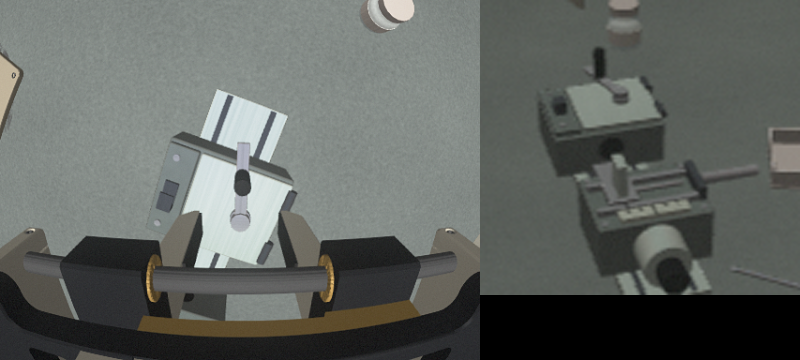

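The wrist view shows the knob at (243,182), midway between the fingers, with the bar square to the jaw line. I descend and grip lightly.

apply_moves --series '[0.05, 0, 0, 0.03, 0, 0.05, 0, 0, 0.03, 0, 0.05, 0, 0, 0.03, 0, 0.05, 0, 0, 0.016, 0, 0.05, 0, 0, 0, 0, 0.01, 0, 0, 0, 0, 0.01, 0, 0, 0, 0, 0.01, 0, 0, 0, 0, 0.01, 0, 0, 0, 0, 0.01, 0, 0, 0, 0]' --force 5

```text
clock: 4.6
eef_pos: [0.4938, 0.1993, 0.1134]
orientation: [1.41, 2.807, 0.002]
wrist_force: [-0.2, 0.6, 1.9]
finger_gap: 0.0157
```

apply_moves --series '[0.01, -0.0003, -0.0053, 0, -0.1, 0.01, -0.0003, -0.0053, 0, -0.1, 0.01, -0.0003, -0.0053, 0, -0.1, 0.01, -0.0003, -0.0053, 0, -0.1, 0.01, -0.0003, -0.0053, 0, -0.1, 0.01, -0.0003, -0.0053, 0, -0.1, 0.01, -0.0003, -0.0053, 0, -0.1, 0.01, -0.0003, -0.0053, 0, -0.1, 0.01, -0.0003, -0.0053, 0, -0.1, 0.01, -0.0003, -0.0053, 0, -0.1, 0.01, -0.0003, -0.0053, 0, -0.1]'

```text
clock: 5.7
eef_pos: [0.4728, 0.1476, 0.1133]
orientation: [0.272, -3.13, -0.001]
wrist_force: [-3.1, 2.0, 4.0]
finger_gap: 0.0158
```

apply_moves --series '[0.01, -0.0003, -0.0053, 0, -0.1, 0.01, 0, 0, 0, 0]'

```text
clock: 5.9
eef_pos: [0.4742, 0.1422, 0.1133]
orientation: [0.425, -3.113, -0.001]
wrist_force: [-3.4, 1.1, 5.2]
finger_gap: 0.0157
```

apply_moves --series '[0.01, 0, -0.002, 0, 0, 0.01, 0, 0, 0, 0, 0.01, 0, 0, 0, 0]'

```text
clock: 6.2
eef_pos: [0.4742, 0.142, 0.1132]
orientation: [0.419, -3.113, -0.004]
wrist_force: [-6.4, 7.0, 6.1]
finger_gap: 0.0155
```

apply_moves --series '[0.04, 0, 0, 0, 0, 0.04, 0, 0, 0, 0, 0.04, 0, 0, 0, 0, 0.04, 0, 0, -0.03, 0, 0.04, 0, 0, -0.04, 0, 0.04, 0, 0, -0.04, 0, 0.04, 0, 0, 0, 0]'

```text
clock: 6.9
eef_pos: [0.4781, 0.1407, 0.2294]
orientation: [-0.419, 3.103, 0.0]
wrist_force: [1.1, -0.3, 1.0]
finger_gap: 0.0396
```

Run:
```python
from rig import *
import cv2,numpy as np
s=read_state();print(s["eef_pos"],s["orientation"])
a=grab_frame("wrist")["color"][...,::-1];f=grab_frame("side");b=f["color"][130:250,170:300,::-1]
a=cv2.resize(a,(480,360));b=cv2.resize(b,(320,295),interpolation=cv2.INTER_CUBIC)
c=np.zeros((360,800,3),np.uint8);c[:,:480]=a;c[:295,480:]=b;cv2.imwrite("pics/w2.png",c)
```

```text
[0.47814689 0.14070101 0.22937218] [-4.18810906e-01  3.10303367e+00  3.40225087e-04]
```

View pics/w2.png

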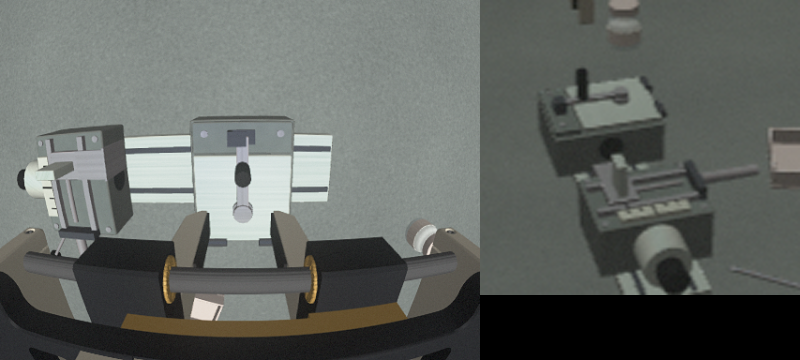

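The wrist view shows the bar running straight into the catch, with the knob at (243,175). The latch is home, and the tab at (55,170) is still at shut. Next I move over the tab.

apply_moves --series '[0.05, 0, 0, 0, 0.15, 0.05, 0, 0, 0, 0.15, 0.05, 0, 0, 0, 0.15, 0.05, 0, 0, 0, 0.15, 0.05, 0, 0, 0, 0.15, 0.05, 0, 0, 0, 0.15, 0.05, 0, 0, 0, 0.15, 0.05, 0, 0, 0, 0.15, 0.05, 0, 0, 0, 0.15, 0.05, 0, 0, 0, 0.15, 0.05, 0, 0, 0, 0.063]'

```text
clock: 8.1
eef_pos: [0.4737, 0.14, 0.2203]
orientation: [-1.9, -2.499, 0.004]
wrist_force: [0.1, -0.2, -0.5]
finger_gap: 0.0497
```

apply_moves --series '[0.05, -0.0436, -0.0025, 0, 0, 0.05, -0.0436, -0.0025, 0, 0, 0.05, -0.0436, -0.0025, 0, 0, 0.05, -0.0436, -0.0025, 0, 0, 0.05, -0.0436, -0.0025, 0, 0, 0.05, 0, 0, 0, 0, 0.05, 0, 0, 0, 0]'

```text
clock: 8.8
eef_pos: [0.5213, -0.0735, 0.2205]
orientation: [-1.895, -2.501, 0.002]
wrist_force: [-0.0, -0.4, 0.6]
finger_gap: 0.0499
```

Run:
```python
from rig import *
import cv2,numpy as np
s=read_state();print(s["eef_pos"],s["orientation"])
a=grab_frame("wrist")["color"][...,::-1];f=grab_frame("side");b=f["color"][130:250,170:300,::-1]
a=cv2.resize(a,(480,360));b=cv2.resize(b,(320,295),interpolation=cv2.INTER_CUBIC)
c=np.zeros((360,800,3),np.uint8);c[:,:480]=a;c[:295,480:]=b;cv2.imwrite("pics/w3.png",c)
```

```text
[ 0.52130877 -0.07346175  0.2204908 ] [-1.89500188e+00 -2.50149155e+00  1.94461946e-03]
```

View pics/w3.png

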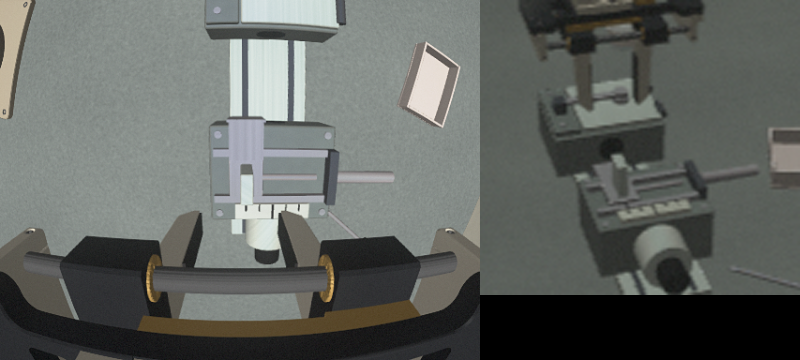

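The tab sits at about column 248 against the finger midline at 240, which agrees with my 4.5 mm offset. I correct that and descend.

apply_moves --series '[0.05, 0, 0.0045, 0.03, 0, 0.05, 0, 0, 0.03, 0, 0.05, 0, 0, 0.03, 0, 0.05, 0, 0, 0.0185, 0, 0.05, 0, 0, 0, 0, 0.05, 0, 0, 0, 0]'

```text
clock: 9.5
eef_pos: [0.5265, -0.0704, 0.1143]
orientation: [-1.891, -2.508, 0.0]
wrist_force: [0.6, -0.5, 0.3]
finger_gap: 0.05
```

apply_moves --series '[0.005, 0, 0, 0, 0, 0.005, 0, 0, 0, 0, 0.005, 0, 0, 0, 0, 0.005, 0, 0, 0, 0, 0.005, 0, 0, 0, 0]' --force 30

```text
clock: 10.0
eef_pos: [0.5269, -0.0717, 0.1145]
orientation: [1.893, 2.506, 0.0]
wrist_force: [-0.7, 0.6, -0.2]
finger_gap: 0.0148
```

Run:
```python
from rig import *
import cv2,numpy as np
s=read_state();print(s["eef_pos"],s["orientation"],s["wrist_force"])
f=grab_frame("side");b=f["color"][130:230,185:305,::-1]
b=cv2.resize(b,(720,600),interpolation=cv2.INTER_CUBIC)
cv2.imwrite("pics/s4.png",b)
```

```text
[ 0.5268709  -0.07169769  0.11447176] [1.89342491e+00 2.50629842e+00 3.28182442e-04] [-0.74045976  0.63075291 -0.1780699 ]
```

View pics/s4.png

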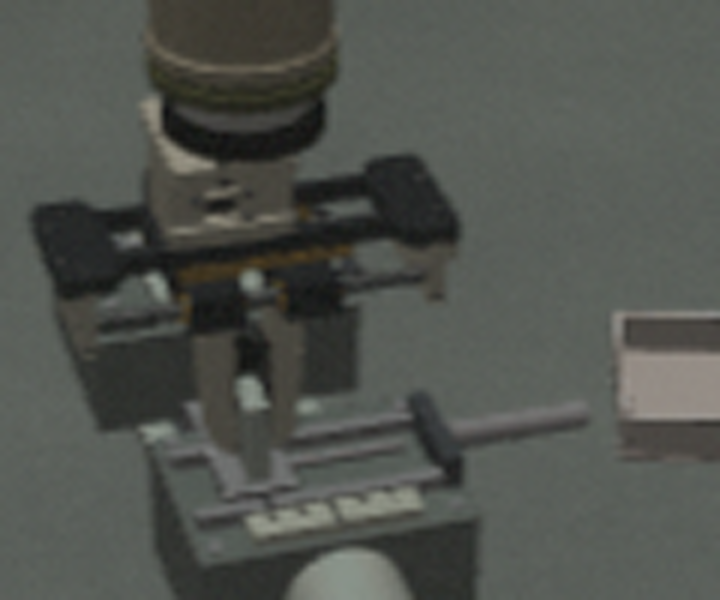

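The fingers straddle the tab at (250,400) and are nearly shut on it. I let them close fully.

apply_moves --series '[0.005, 0, 0, 0, 0, 0.005, 0, 0, 0, 0, 0.005, 0, 0, 0, 0]'

```text
clock: 10.35
eef_pos: [0.5271, -0.0716, 0.1144]
orientation: [1.893, 2.506, 0.001]
wrist_force: [3.5, 0.5, 0.9]
finger_gap: 0.0121
```

apply_moves --series '[0.005, 0, 0.004, 0, 0, 0.005, 0, 0.004, 0, 0, 0.005, 0, 0.004, 0, 0, 0.005, 0, 0.004, 0, 0, 0.005, 0, 0.004, 0, 0, 0.005, 0, 0.004, 0, 0, 0.005, 0, 0, 0, 0, 0.005, 0, 0, 0, 0, 0.005, 0, 0, 0, 0]'

```text
clock: 11.25
eef_pos: [0.5492, -0.0653, 0.1144]
orientation: [-1.893, -2.506, 0.002]
wrist_force: [-6.7, -1.6, 7.2]
finger_gap: 0.0119
```

apply_moves --series '[0.005, 0, 0.0035, 0, 0, 0.005, 0, 0.0035, 0, 0, 0.005, 0, 0, 0, 0, 0.005, 0, 0, 0, 0, 0.005, 0, 0, 0, 0, 0.005, 0, 0, 0, 0]'

```text
clock: 11.85
eef_pos: [0.5557, -0.0635, 0.1143]
orientation: [-1.893, -2.505, 0.003]
wrist_force: [-6.8, -1.3, 7.5]
finger_gap: 0.0119
```

Run:
```python
from rig import *
import cv2,numpy as np
s=read_state();d=s["eef_pos"]-[.5271,-.0716,.1144];print(d,np.hypot(*d[:2]),s["wrist_force"])
a=grab_frame("scene")["color"][150:240,230:350,::-1];b=grab_frame("side")["color"][185:235,185:285,::-1]
a=cv2.resize(a,(400,300),interpolation=cv2.INTER_CUBIC);b=cv2.resize(b,(800,400),interpolation=cv2.INTER_CUBIC)
w=cv2.resize(grab_frame("wrist")["color"][:,:,::-1],(267,200))
c=np.zeros((600,800,3),np.uint8);c[:400]=b;c[400:,:267]=cv2.resize(a,(267,200));c[400:,267:534]=w
cv2.imwrite("pics/s5.png",cv2.convertScaleAbs(c,alpha=1.4))
```

```text
[ 2.85761306e-02  8.14676429e-03 -8.72586371e-05] 0.029714727174205605 [-6.7902377  -1.25630085  7.50021213]
```

View pics/s5.png

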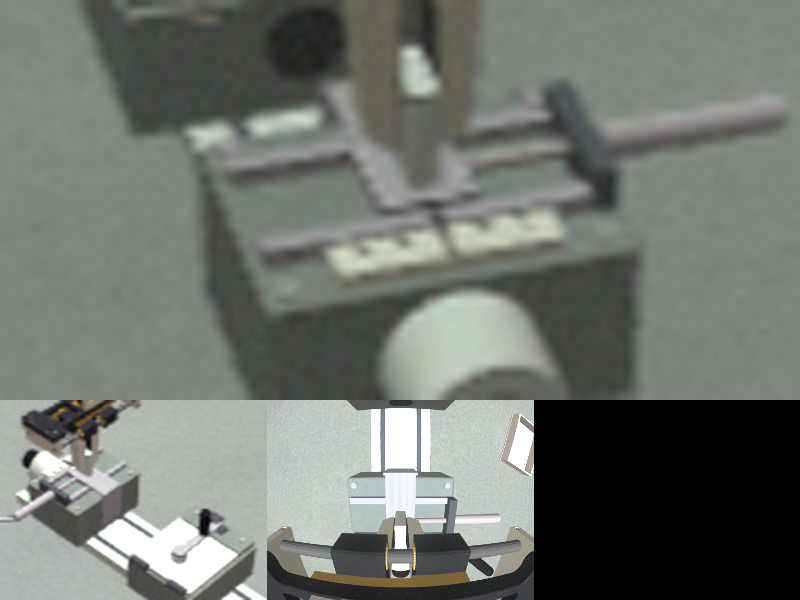

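The pointer at (437,210) meets the long middle mark at (447,245). The scene inset shows the latch bar still in its catch. I check that it holds still, then hand in.

apply_moves --series '[0.005, 0, 0, 0, 0, 0.005, 0, 0, 0, 0, 0.005, 0, 0, 0, 0, 0.005, 0, 0, 0, 0]'

```text
clock: 12.4
eef_pos: [0.5557, -0.0635, 0.1143]
orientation: [-1.893, -2.506, 0.003]
wrist_force: [-6.2, -1.6, 7.6]
finger_gap: 0.0117
```

```bash
python3 -c "
from rig import *
s=read_state();print(s['clock'],s['eef_pos'],s['wrist_force'],s['finger_gap']);print(close_job())"
```

```text
12.4 [ 0.55569335 -0.06346947  0.11434927] [-6.19851876 -1.59866967  7.56629646] 0.011741316937842916
the job is handed in; nothing more can be done
None
```

The job is done and handed in at 12.4 s of the 48 s allowed; no verdict is reported.

- **Latch:** I gripped the knob lightly and swung the bar about its pivot until it met the stop. The force rose to about 10 N without further motion, and the knob ended within about 2 mm of its calculated home position. The wrist picture afterwards showed the bar in the catch, and the last scene picture still showed it there.
- **Shutter:** I then gripped the tab at 30 N and moved it along the bench's +x in small steps. I commanded 31 mm in all and measured 29.7 mm of TCP travel. The pointer met the long middle mark to within about 2 mm by eye. The TCP did not move over the last 0.4 s, and the fingers were still closed on the tab at a 11.7 mm gap.
- **Checks that disagreed or are weaker:**
  - The horizontal wrist force at the end was about 6.4 N, against the 7.5 N spring force expected at half travel. There was also an unexplained vertical reading of about 7.6 N.
  - The shutter zero was taken from the TCP after gripping, when the force suggested the tab was at its shut stop.
  - I did not measure the bystanders at the end. The arm's path stayed clear of them, and I noticed no shift in those the pictures showed.

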